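# Start the lapping spindle from the key console

## Task

Start the lapping spindle from the key console: press the square key, then the long bar key, then the domed palm key, one at a time, each fully down and let right up again before the next. Keep the domed key down for at least two seconds before letting it up. Leave the round key inside the raised collar unpressed, and do not shift the parts standing around the console.

Things in the scene. Friction and masses are not known exactly. Their poses are not given: they have to be found in the camera images.
- console: Grey fixed key console on the bench, a flat slab 300 x 300 x 40 mm, origin at the centre of its underside, x and y along its sides. On it sit four dark 118 mm square key stations, 24 mm high (top 64 mm above the bench), in a 2 x 2 pattern of 130 mm pitch; which key is in which place varies. The console does not move.
- square_key_top (a point): The square key: flat square key top 62 x 62 mm, sides along the console's. Plain aluminium. Origin: centre of its top face with the key up, 86 mm above the bench; it sinks with the key. 
- bar_key_top (a point): The long bar key: flat narrow bar 28 mm (console x) by 100 mm (console y). Plain aluminium. Origin: centre of its top face with the key up, 86 mm above the bench; it sinks with the key. 
- dome_key_top (a point): The domed palm key: round mushroom head, 76 mm across, gently domed with a flat middle 28 mm across. Plain aluminium. Origin: centre of its top face with the key up, 86 mm above the bench; it sinks with the key. 
- collar_key_top (a point): The guarded key, to be left alone: round flat aluminium key 44 mm across, sunk inside a raised grey collar about 76 mm across outside and 62 mm inside. The collar's rim is 86 mm above the bench. Origin: centre of the key's top face, 76 mm above the bench with the key up.
- square_key (a joint): Spring travel of the square key, in m: 0 = up, 0.010 = fully down against its stop. It moves straight down, springs back by itself; about 1.5 to 2 N starts it moving, 5 to 6 N takes it fully down.
- bar_key (a joint): Spring travel of the long bar key, in m: 0 = up, 0.010 = fully down against its stop. It moves straight down, springs back by itself; about 1.5 to 2 N starts it moving, 5 to 6 N takes it fully down.
- dome_key (a joint): Spring travel of the domed palm key, in m: 0 = up, 0.010 = fully down against its stop. It moves straight down, springs back by itself; about 1.5 to 2 N starts it moving, 5 to 6 N takes it fully down.
- collar_key (a joint): Spring travel of the guarded key, in m: 0 = up, 0.010 = fully down against its stop. It moves straight down, springs back by itself; about 1.5 to 2 N starts it moving, 5 to 6 N takes it fully down.
- spool: Bystander: stainless valve spool standing upright, three lands 44 mm diameter, 120 mm tall. Origin at the centre of its foot, z up its axis.
- mandrel: Bystander: turquoise anodised tapered mandrel standing on its 60 mm flange, 110 mm tall. Origin at the centre of its foot, z up its axis.
- lap: Bystander: cast-iron lap cylinder standing upright, 70 mm diameter, 26 mm bore, 80 mm tall. Origin at the centre of its foot, z up its axis.
- poppet: Bystander: brass relief poppet standing on its 60 mm head, 75 mm tall. Origin at the centre of its foot, z up its axis.
- lap_holder: Fixed adjustable lap holder with a knurled aluminium knob on top, foot 160 x 120 mm, 108 mm tall, to the left of the console; not used. Origin at the centre of its underside.

How it is judged:
On the way, in this order (a step that is already met when the one before it is completed fails the run):
1. the square key is down, the others up (value of joint square_key above 0.007 m and value of joint each of bar_key, dome_key, collar_key below 0.002 m), for 0.1 s.
2. all keys are up again (value of joint each of square_key, bar_key, dome_key, collar_key below 0.002 m), for 0.1 s.
3. the long bar key is down, the others up (value of joint bar_key above 0.007 m and value of joint each of square_key, dome_key, collar_key below 0.002 m), for 0.1 s.
4. all keys are up again (all of step 2), for 0.1 s.
5. the domed key is held down, the others up (value of joint dome_key above 0.007 m and value of joint each of square_key, bar_key, collar_key below 0.002 m), for 1.7 s.
At the end, for the whole second after the job is handed in: All four keys are up (within 2 mm); the spool, mandrel, lap cylinder and poppet still stand upright (within 0.2 rad) within 20 mm of where they were. A press counts from 7 mm of the 10 mm travel; the domed key must stay down at least 1.7 s (all of step 4 and distance of each of spool, mandrel, lap, poppet from where it was at the start of the episode below 0.02 m and angle between each of spool, mandrel, lap, poppet's own z axis and vertical below 0.2 rad); the robot touches nothing.
It fails at once if the guarded key in the collar is pressed (over 3 mm) (value of joint collar_key above 0.003 m).
It fails at once if two keys are pressed at once (both over 3 mm) (value of joint each of square_key, bar_key above 0.003 m or value of joint each of square_key, dome_key above 0.003 m or value of joint each of bar_key, dome_key above 0.003 m).
It fails at once if a part standing by the console is shifted over 20 mm or tipped over (distance of any of spool, mandrel, lap, poppet from where it was at the start of the episode above 0.02 m or angle between any of spool, mandrel, lap, poppet's own z axis and vertical above 0.2 rad).
It also fails if it takes over 48 s, if anything falls off the work surface, if the arm or the gripper's body presses on something with over 40 N, if the wrist force passes 120 N, or if a joint passes its speed limit or range.

## Robot

A 7-joint arm with a two-finger parallel gripper is mounted at the origin on the work surface. World frame = base frame: x ahead of the robot, y to its left, z up, the work surface at z = 0. Lengths are in m, angles in rad, forces in N, time in s.
With the tool pointing down it reaches from about 0.425 to 0.875 m from the base axis. Payload 4.7 kg.
Tool frame: the origin (TCP) lies midway between the tips of the shut fingers; the grasp point (between the pads) lies 19 mm behind it; z points along the fingers, y is the direction in which the jaws open and shut (so a half turn about z gives the same grasp; the last joint's range is limited). The gripper opens to 87 mm and grips with 3 to 60 N. Pads are 19 mm wide; open, the fingers measure 117 mm over their backs; the gripper's body (75 mm by 190 mm) begins 51 mm behind the grasp point.
Start: joints at [1.316, 0.321, -0.07, 1.45, 0.023, 1.371, -0.057], TCP at [0.173, -0.627, 0.223] pointing down, gripper open.
Joint ranges: [-2.86, 2.86], [-0.3, 2.09], [-1.38, 1.24], [0.06, 2.45], [-1.56, 4.7], [0.09, 2.05], [-2.69, 2.69]. Speed limits (rad/s): [2.57, 2.57, 3.14, 3.14, 3.14, 3.14, 3.14].

## Interface

Orientations are given as a rotation vector (axis times angle).
In Python, from bench import ctrl, optics gives the robot as it stands. The module is installed in compiled form; this text tells all that it offers.
- The arm moves only by the tool step_arm, never from a script. Its argument "deltas" is a list of rows, each a list of 7 numbers: the turn, a rotation vector about the tool's x, y, z in degrees, then the shift along the tool's x, y, z in mm, then the finger opening in mm, from 0 to 87. A call has exactly 8 rows; each row is the pose to reach, as a shift and turn from the pose commanded when the call began, along the tool's axes at that moment; what a row does not reach only later rows make up. A row lasts 1/8 s, in which the tool goes at most 62.5 mm and 10.7 degrees, less where a joint would pass 70% of its speed; a pose out of reach is approached as far as the arm can. A call with a gripper value outside its range is refused whole. The fingers move at their own pace and stop on an object; "newtons" is the grip in N (left out, the last holds). Time passes only in rows, so rows that repeat a pose let the fingers close, or fill a call up. It gives the time, the measured TCP pose, the force and the opening at its end, in the units of the state.
- ctrl.get_state(): the state, without advancing time (a new reading comes with each control period).
- optics.get_image(name): name is "scene" or "top"; returns the picture (480x640x3 uint8, red, green, blue); there is no depth.
- optics.get_calibration(name): a dict with "K" (3x3 intrinsics, pixels), "k1" (the pictures are not rectified: a ray, as slopes to the right and down, at radius r is drawn at 1 + k1 r^2 times it, then the intrinsics apply), "R" (3x3) and "t" (3): a world point X has camera coordinates R X + t. Camera axes: x right, y down, z forward; pixel columns grow to the right and rows downward; lengths in m; the calibration is good to about 2 mm. A picture is of the moment at which its call begins. get_calibration takes no time and is no camera call.
- ctrl.close_job(): hands the job in, once; it reports no verdict.
The state is a dict: "time": time; "joint_positions": joint angles; "qd": joint speeds; "joint_torque": joint torques, N m; "position": TCP position; "tool_rot": TCP orientation; "ft_force": force on the tool from outside, world axes, zero at the start; "torque": the same for the moment, N m; "grip_width": opening from 0.0 (shut) to 1.0 (fully open).
Only numpy, scipy, OpenCV 4.12 (cv2) and the standard library are available. Lean on these libraries where they do the work, as an engineer would, in place of code of your own. Each camera call takes 0.05 s, during which the arm holds its last target.

## Working session

There is one attempt and no reset: what is moved stays moved. The work goes in short steps, Python scripts to look and compute and a tool call to move; the robot and the scene stay as the last step left them, time stands still between calls to the robot, and variables do not carry over. Pictures are saved under pics/ and viewed, and the job is handed in when it is done.

Besides the shell and the picture viewer there is one more tool, called as name(argument=value, ...), one argument or row to a line, values as JSON. step_arm: Moves the arm, as the interface text tells. Its arguments: {"type":"object","properties":{"deltas":{"type":"array"},"newtons":{"type":"number"}},"required":["deltas"]}

```bash
mkdir -p pics
python3 - <<'E'
from bench import ctrl, optics
import cv2
for n in("scene","top"):
    cv2.imwrite(f"pics/{n}0.png",optics.get_image(n)[:,:,::-1]); c=optics.get_calibration(n); print(n,c)
print(ctrl.get_state())
E
```

```text
scene {'K': array([[465.67301014,   0.        , 316.37611372],
       [  0.        , 465.67301014, 236.37153302],
       [  0.        ,   0.        ,   1.        ]]), 'k1': -0.017990492468211435, 'R': array([[ 0.74315713,  0.66903129,  0.01070605],
       [ 0.53778788, -0.58769946, -0.60447791],
       [-0.3981227 ,  0.45497965, -0.79654996]]), 't': array([-0.53868375, -0.17467889,  1.17913088])}
top {'K': array([[463.48653875,   0.        , 316.94534981],
       [  0.        , 463.48653875, 236.96331757],
       [  0.        ,   0.        ,   1.        ]]), 'k1': 0.0033323139706177376, 'R': array([[ 1.65368937e-04, -9.99738103e-01, -2.28844643e-02],
       [-9.97745354e-01,  1.37089681e-03, -6.70994018e-02],
       [ 6.71132009e-02,  2.28439641e-02, -9.97483820e-01]]), 't': array([0.17083423, 0.55869107, 1.12630024])}
{'time': 0.1, 'joint_positions': array([ 1.3161034 ,  0.32172633, -0.07007104,  1.45152564,  0.02263677,
        1.37078918, -0.05692768]), 'qd': array([-0.00270513, -0.00173199, -0.00028179, -0.00273532,  0.00018312,
       -0.00062564, -0.00251043]), 'joint_torque': array([ 5.95276979e-04, -4.92570841e+01, -4.05461323e-01, -3.13399136e+01,
       -6.41982467e-02,  3.94952728e-02,  7.99754571e-05]), 'position': array([ 0.17242491, -0.62621769,  0.22159916]), 'tool_rot': array([-3.11165424e+00, -4.20721892e-01,  5.53913103e-04]), 'ft_force': array([-0.50477984,  0.36058871,  0.06334312]), 'torque': array([0.0244181 , 0.03296643, 0.00283216]), 'grip_width': 1.0023017079432397}
```

View pics/scene0.png

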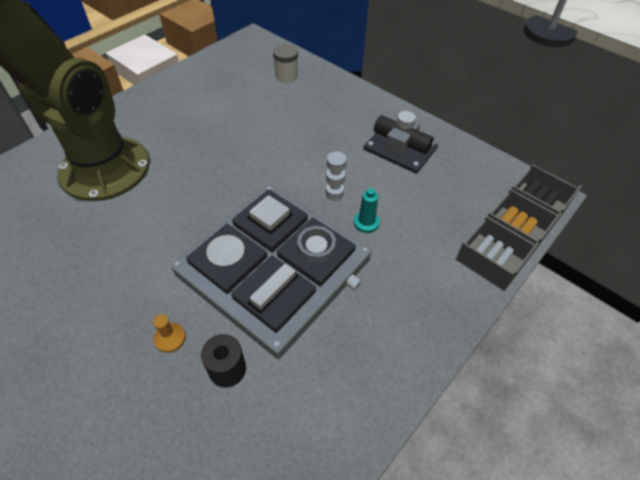

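View pics/top0.png

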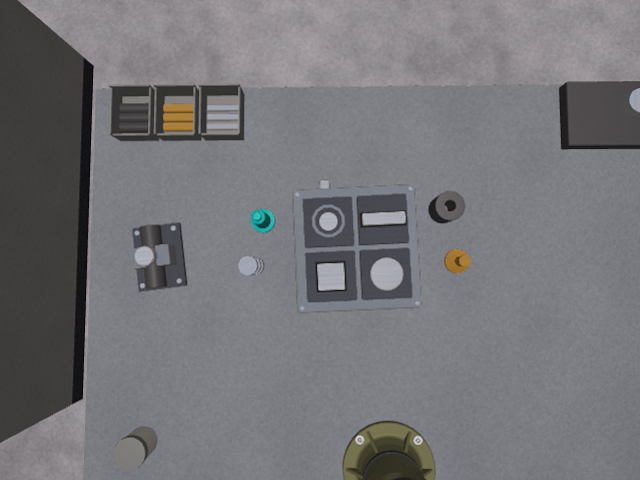

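The top view shows the square key near pixel (331,277), the bar near (384,218), the dome near (387,273) and the collar key near (328,221). The spool (250,266) and mandrel (262,220) stand to the left of the console, and the lap (448,207) and poppet (457,261) to its right. The scene view agrees with this layout.

```bash
cat > h.py <<'E'
import numpy as np, cv2
from bench import ctrl, optics
def ray(n,uv):
    c=optics.get_calibration(n);K=c["K"]
    d=np.array([(uv[0]-K[0,2])/K[0,0],(uv[1]-K[1,2])/K[1,1]]);s=d.copy()
    for _ in range(20): s=d/(1+c["k1"]*(s@s))
    R=np.array(c["R"]);return -R.T@c["t"],R.T@np.array([s[0],s[1],1])
def plane(n,uv,z):
    o,d=ray(n,uv);return o+d*(z-o[2])/d[2]
E
python3 - <<'E'
from h import *
seeds={"top":{"square":(331,277),"bar":(384,218),"dome":(387,273),"collar":(328,221)},
"scene":{"square":(269,210),"bar":(273,286),"dome":(225,250),"collar":(316,244)}}
for n in seeds:
    im=cv2.imread(f"pics/{n}0.png");g=cv2.cvtColor(im,cv2.COLOR_BGR2GRAY)
    for k,s in seeds[n].items():
        v=int(g[s[1],s[0]])
        m=(g>(140 if n=="top" else 145)).astype(np.uint8)
        nl,l,st,c=cv2.connectedComponentsWithStats(m,connectivity=4)
        i=l[s[1],s[0]];z=.076 if k=="collar" else .086
        cs=cv2.findContours((l==i).astype(np.uint8),0,2)[0]
        r=cv2.minAreaRect(np.float32([plane(n,p[0],z)[:2]*1000 for p in cs[0]]))
        print(n,k,v,i,st[i],c[i].round(1),plane(n,c[i],z).round(4),np.round(r[0]),np.round(r[1]),round(r[2],1))
for p in [(297,194),(411,188),(417,303),(302,308)]: print(plane("top",p,.04).round(4))
for k,p in dict(spool=(248,266,.12),mandrel=(258,217,.11),lap=(449,206,.08),poppet=(463,261,.075)).items(): print(k,plane("top",p[:2],p[2]).round(3))
E
```

```text
top square 174 211 [317 263  28  27 666] [330.5 276.1] [0.4635 0.1376 0.086 ] [464. 138.] [60. 60.] 2.6
top bar 174 193 [362 211  43  14 469] [383.6 217.6] [0.5993 0.0134 0.086 ] [600.  14.] [27. 98.] 2.8
top dome 175 206 [371 258  32  32 808] [386.4 273.5] [0.4694 0.0083 0.086 ] [470.   8.] [72. 72.] 90.0
top collar 178 195 [319 212  18  18 251] [327.8 220.8] [0.5932 0.1435 0.076 ] [593. 143.] [40. 40.] 45.0
scene square 171 16 [250 196  38  29 595] [268.8 210. ] [0.4658 0.1356 0.086 ] [465. 136.] [59. 59.] 2.6
scene bar 175 24 [251 264  43  41 603] [272.2 284. ] [0.601  0.0118 0.086 ] [601.  13.] [26. 98.] 2.7
scene dome 175 17 [207 236  37  29 852] [224.9 249.9] [0.4759 0.004  0.086 ] [476.   5.] [72. 68.] 42.5
scene collar 180 18 [306 236  21  17 270] [316.1 243.8] [0.5944 0.1428 0.076 ] [594. 143.] [40. 41.] 81.4
[0.6631 0.219  0.04  ]
[ 0.6769 -0.0593  0.04  ]
[ 0.3985 -0.0699  0.04  ]
[0.386  0.2061 0.04  ]
spool [0.487 0.324 0.12 ]
mandrel [0.599 0.304 0.11 ]
lap [ 0.627 -0.14   0.08 ]
poppet [ 0.499 -0.171  0.075]
```

Both views agree to about 2–4 mm, and the sizes, 130 mm pitch and yaw (about 2.7°) check out. I'll swing in high with the fingers shut, going around so the arm stays within its reach ring.

step_arm(
  deltas=[
    [0, 0, 0, 40, -24, 0, 0],
    [0, 0, 0, 85, -48, 0, 0],
    [0, 0, 0, 130, -72, 0, 0],
    [0, 0, 0, 172, -96, 0, 0],
    [0, 0, 0, 215, -120, 0, 0],
    [0, 0, 0, 258, -144, 0, 0],
    [0, 0, 0, 300, -168, 0, 0],
    [0, 0, 0, 341, -192, 0, 0],
  ],
  newtons=20,
)

```text
time: 1.1
position: [0.4512, -0.3496, 0.2222]
tool_rot: [-3.113, -0.421, 0.001]
ft_force: [0.9, -1.1, 0.6]
grip_width: 0.169
```

step_arm(
  deltas=[
    [0, 0, 0, 17, -55, 0, 0],
    [0, 0, 0, 35, -115, 0, 0],
    [0, 0, 0, 53, -174, 0, 0],
    [0, 0, 0, 71, -233, 0, 0],
    [0, 0, 0, 89, -292, 0, 0],
    [0, 0, 0, 107, -351, 0, 0],
    [0, 0, 0, 125, -410, 0, 0],
    [0, 0, 0, 142, -466, 0, 0],
  ],
)

```text
time: 2.1
position: [0.463, 0.1379, 0.2225]
tool_rot: [3.112, 0.421, 0.001]
ft_force: [0.6, -0.3, -0.8]
grip_width: 0.002
```

Run:
```python
from h import *
cv2.imwrite("pics/scene1.png",optics.get_image("scene")[:,:,::-1]); s=ctrl.get_state()
print(s["time"],s["position"],s["tool_rot"],s["ft_force"],s["joint_positions"],s["grip_width"])
```

```text
2.15 [0.46179514 0.14756103 0.22305716] [-3.10559468 -0.43667758 -0.00320915] [-1.59681459  6.82211984  0.95563612] [ 0.46819519 -0.00876694 -0.81395428  1.82413542 -0.01164901  1.3203756
 -1.63428861] 0.005053734265758314
```

View pics/scene1.png

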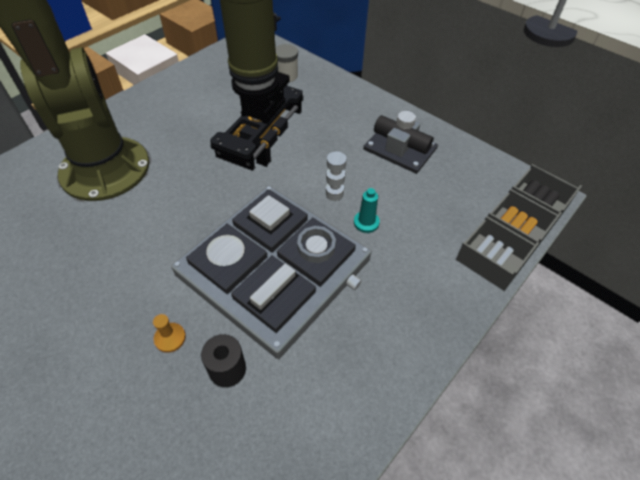

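The picture shows the gripper's body around (258,130) and its tip near (265,160), up and left of the square key at (269,210). I'll check that the reported TCP projects there.

Run:
```python
from h import *
c=optics.get_calibration("scene");s=ctrl.get_state();p=s["position"]
for q in (p,p+[0,0,.07],[.4645,.1365,.086]):
    x=c["R"]@q+c["t"];print((c["K"]@(x/x[2]))[:2])
print(s["time"],p)
im=optics.get_image("scene")[:,:,::-1];s=ctrl.get_state();print(s["time"],s["position"],s["qd"].round(3))
t=optics.get_image("top")[:,:,::-1]
cv2.imwrite("pics/b1.png",cv2.resize(im[60:240,160:400],None,fx=3,fy=3));cv2.imwrite("pics/t1.png",t)
```

```text
[266.69693833 158.53361122]
[263.77642984 129.52894225]
[268.64754028 209.46157003]
2.15 [0.46179514 0.14756103 0.22305716]
2.2 [0.46199368 0.14384941 0.22286527] [ 0.046 -0.01   0.1    0.024  0.05   0.021  0.076]
```

View pics/b1.png

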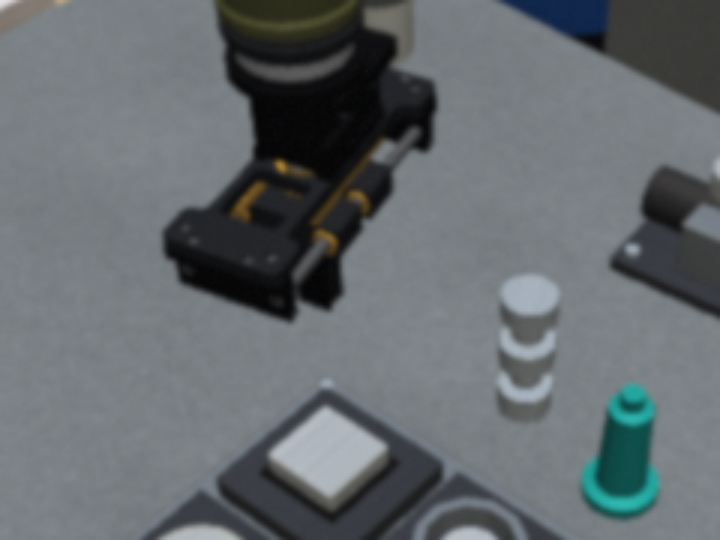

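View pics/t1.png

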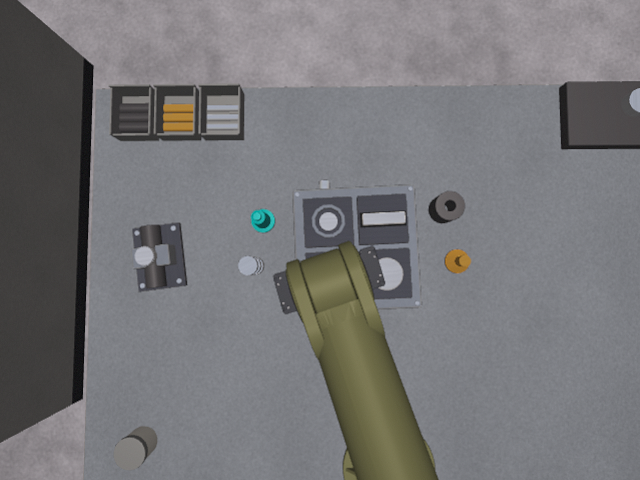

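The tip projects to (267,159) and is seen at about (265,160), so they agree. In the top view the hand hangs clear of the spool. Pressing the square key now.

step_arm(
  deltas=[
    [0, 0, 0, 0, 0, 35, 0],
    [0, 0, 0, 0, 0, 75, 0],
    [0, 0, 0, 0, 0, 110, 0],
    [0, 0, 0, 0, 0, 130, 0],
    [0, 0, 0, 0, 0, 140, 0],
    [0, 0, 0, 0, 0, 146, 0],
    [0, 0, 0, 0, 0, 146, 0],
    [0, 0, 0, 0, 0, 146, 0],
  ],
)

```text
time: 3.25
position: [0.4639, 0.1351, 0.0772]
tool_rot: [3.112, 0.42, 0.001]
ft_force: [-3.5, -2.5, 4.5]
grip_width: 0.005
```

step_arm(
  deltas=[
    [0, 0, 0, 0, 0, 2, 0],
    [0, 0, 0, 0, 0, 3, 0],
    [0, 0, 0, 0, 0, 3, 0],
    [0, 0, 0, 0, 0, 3, 0],
    [0, 0, 0, 0, 0, 3, 0],
    [0, 0, 0, 0, 0, 3, 0],
    [0, 0, 0, 0, 0, 3, 0],
    [0, 0, 0, 0, 0, 3, 0],
  ],
)

```text
time: 4.25
position: [0.4642, 0.1353, 0.0762]
tool_rot: [3.111, 0.42, 0.001]
ft_force: [-8.5, -4.5, 21.5]
grip_width: 0.004
```

Run:
```python
from h import *
s=ctrl.get_state();print(s["time"],s["position"],s["ft_force"])
im=optics.get_image("scene")[:,:,::-1]
cv2.imwrite("pics/b2.png",cv2.resize(im[100:340,160:400],None,fx=2.4,fy=2.4))
```

```text
4.25 [0.46423102 0.13528957 0.07615823] [-8.52525368 -4.54398342 21.48730424]
```

View pics/b2.png

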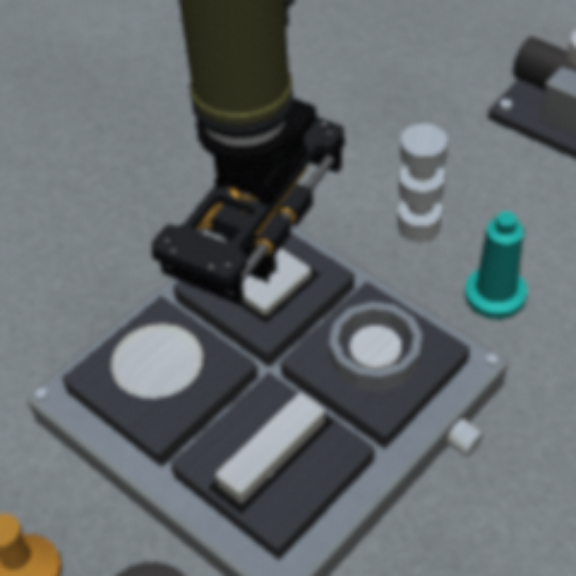

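The finger is on the square key, which has sunk (near (265,270) in the crop) while the other keys stand up. The tip at z 0.076 with 21 N means the key is on its stop. Next I lift and go over to the bar.

step_arm(
  deltas=[
    [0, 0, 0, 0, 0, -25, 0],
    [0, 0, 0, 0, 0, -50, 0],
    [0, 0, 0, 0, 0, -50, 0],
    [0, 0, 0, 20, 31, -50, 0],
    [0, 0, 0, 45, 70, -50, 0],
    [0, 0, 0, 70, 110, -50, 0],
    [0, 0, 0, 90, 142, -50, 0],
    [0, 0, 0, 98, 156, -50, 0],
  ],
)

```text
time: 5.3
position: [0.6002, 0.0097, 0.122]
tool_rot: [-3.113, -0.417, 0.002]
ft_force: [-1.4, 1.8, -0.6]
grip_width: 0.001
```

step_arm(
  deltas=[
    [0, 0, 0, 0, 0, 0, 0],
    [0, 0, 0, 0, 0, 0, 0],
    [0, 0, 0, 0, 0, 0, 0],
    [0, 0, 0, 0, 0, 0, 0],
    [0, 0, 0, 0, 0, 15, 0],
    [0, 0, 0, 0, 0, 25, 0],
    [0, 0, 0, 0, 0, 25, 0],
    [0, 0, 0, 0, 0, 25, 0],
  ],
)

```text
time: 6.3
position: [0.5994, 0.0117, 0.0984]
tool_rot: [-3.113, -0.421, 0.0]
ft_force: [0.2, -0.0, -0.1]
grip_width: 0.007
```

Run:
```python
from h import *
s=ctrl.get_state();print(s["time"],s["position"],s["ft_force"])
im=optics.get_image("scene")[:,:,::-1]
cv2.imwrite("pics/b3.png",cv2.resize(im[100:340,160:400],None,fx=2.4,fy=2.4))
```

```text
6.3 [0.59943695 0.01165825 0.09840221] [ 0.23380654 -0.00222797 -0.05621732]
```

View pics/b3.png

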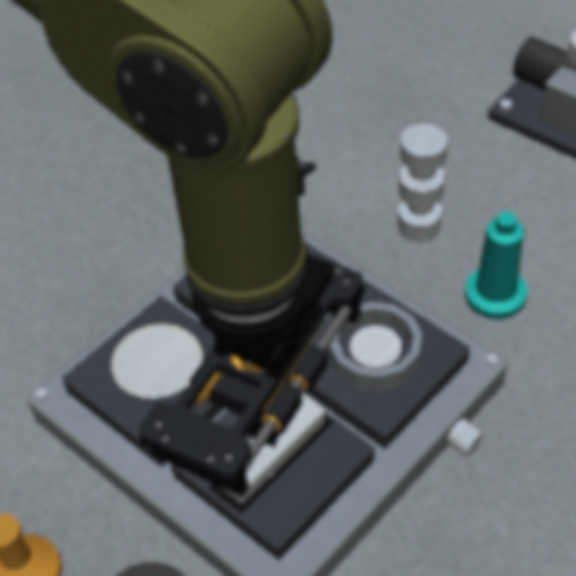

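The finger stands over the middle of the bar (around (265,450) in the crop), and the square key is free. Pressing the bar.

step_arm(
  deltas=[
    [0, 0, 0, 0, 0, 8, 0],
    [0, 0, 0, 0, 0, 15, 0],
    [0, 0, 0, 0, 0, 20, 0],
    [0, 0, 0, 0, 0, 24, 0],
    [0, 0, 0, 0, 0, 25, 0],
    [0, 0, 0, 0, 0, 25, 0],
    [0, 0, 0, 0, 0, 25, 0],
    [0, 0, 0, 0, 0, 25, 0],
  ],
)

```text
time: 7.35
position: [0.5997, 0.0115, 0.0762]
tool_rot: [3.112, 0.421, 0.001]
ft_force: [-6.2, -0.9, 17.2]
grip_width: 0.006
```

The bar key is on its stop with 17 N. Next I lift and go to the dome.

step_arm(
  deltas=[
    [0, 0, 0, 0, 0, -25, 0],
    [0, 0, 0, 0, 0, -50, 0],
    [0, 0, 0, 0, 0, -50, 0],
    [0, 0, 0, -30, -7, -50, 0],
    [0, 0, 0, -60, -14, -50, 0],
    [0, 0, 0, -90, -21, -50, 0],
    [0, 0, 0, -115, -26, -50, 0],
    [0, 0, 0, -127, -29, -50, 0],
  ],
)

```text
time: 8.35
position: [0.4674, 0.0054, 0.1224]
tool_rot: [3.113, 0.42, -0.003]
ft_force: [-0.2, 0.1, 0.1]
grip_width: 0.009
```

step_arm(
  deltas=[
    [0, 0, 0, 0, 0, 0, 0],
    [0, 0, 0, 0, 0, 0, 0],
    [0, 0, 0, 0, 0, 0, 0],
    [0, 0, 0, 0, 0, 0, 0],
    [0, 0, 0, 0, 0, 15, 0],
    [0, 0, 0, 0, 0, 25, 0],
    [0, 0, 0, 0, 0, 25, 0],
    [0, 0, 0, 0, 0, 25, 0],
  ],
)

```text
time: 9.35
position: [0.4693, 0.0059, 0.0985]
tool_rot: [-3.113, -0.421, 0.0]
ft_force: [0.2, 0.3, 0.2]
grip_width: 0.007
```

Run:
```python
from h import *
s=ctrl.get_state();print(s["time"],s["position"],s["ft_force"])
im=optics.get_image("scene")[:,:,::-1]
cv2.imwrite("pics/b4.png",cv2.resize(im[100:340,160:400],None,fx=2.4,fy=2.4))
```

```text
9.35 [0.46930879 0.00591528 0.09846455] [0.20819954 0.30736926 0.23178135]
```

View pics/b4.png

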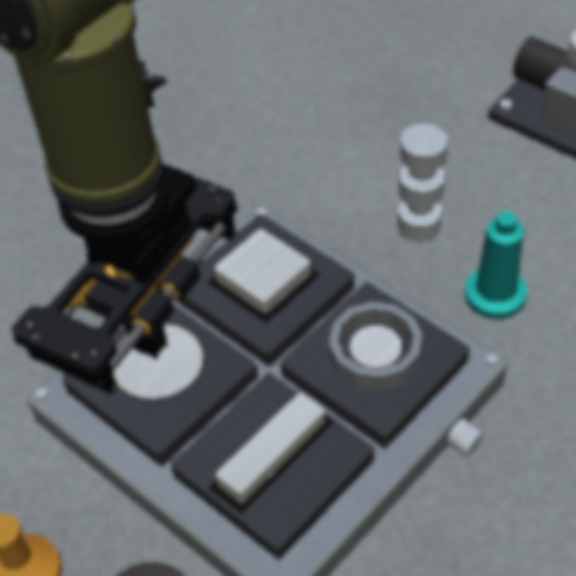

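The square and bar keys are up again, and the finger is over the middle of the dome (around (155,350) in the crop). Now I press it and hold for over 2 s.

step_arm(
  deltas=[
    [0, 0, 0, 0, 0, 8, 0],
    [0, 0, 0, 0, 0, 15, 0],
    [0, 0, 0, 0, 0, 20, 0],
    [0, 0, 0, 0, 0, 24, 0],
    [0, 0, 0, 0, 0, 25, 0],
    [0, 0, 0, 0, 0, 25, 0],
    [0, 0, 0, 0, 0, 25, 0],
    [0, 0, 0, 0, 0, 25, 0],
  ],
)

```text
time: 10.4
position: [0.4697, 0.0057, 0.0761]
tool_rot: [3.111, 0.421, -0.001]
ft_force: [-7.5, -0.1, 24.5]
grip_width: 0.001
```

step_arm(
  deltas=[
    [0, 0, 0, 0, 0, 0, 0],
    [0, 0, 0, 0, 0, 0, 0],
    [0, 0, 0, 0, 0, 0, 0],
    [0, 0, 0, 0, 0, 0, 0],
    [0, 0, 0, 0, 0, 0, 0],
    [0, 0, 0, 0, 0, 0, 0],
    [0, 0, 0, 0, 0, 0, 0],
    [0, 0, 0, 0, 0, 0, 0],
  ],
)

```text
time: 11.4
position: [0.4697, 0.0057, 0.0761]
tool_rot: [3.111, 0.421, -0.001]
ft_force: [-8.3, -1.0, 23.3]
grip_width: 0.004
```

step_arm(
  deltas=[
    [0, 0, 0, 0, 0, 0, 0],
    [0, 0, 0, 0, 0, 0, 0],
    [0, 0, 0, 0, 0, 0, 0],
    [0, 0, 0, 0, 0, 0, 0],
    [0, 0, 0, 0, 0, 0, 0],
    [0, 0, 0, 0, 0, 0, 0],
    [0, 0, 0, 0, 0, 0, 0],
    [0, 0, 0, 0, 0, 0, 0],
  ],
)

```text
time: 12.4
position: [0.4697, 0.0057, 0.0761]
tool_rot: [3.111, 0.421, -0.001]
ft_force: [-8.2, -0.2, 23.9]
grip_width: 0.008
```

step_arm(
  deltas=[
    [0, 0, 0, 0, 0, -25, 0],
    [0, 0, 0, 0, 0, -60, 0],
    [0, 0, 0, 0, 0, -100, 0],
    [0, 0, 0, 0, 0, -140, 0],
    [0, 0, 0, 0, 0, -150, 0],
    [0, 0, 0, 0, 0, -150, 0],
    [0, 0, 0, 0, 0, -150, 0],
    [0, 0, 0, 0, 0, -150, 0],
  ],
)

```text
time: 13.4
position: [0.4685, 0.0058, 0.2221]
tool_rot: [-3.112, -0.421, 0.004]
ft_force: [-0.6, -0.1, 0.3]
grip_width: 0.003
```

Run:
```python
from h import *
s=ctrl.get_state();print(s["time"],s["position"],s["ft_force"],s["qd"].round(3))
im=optics.get_image("scene")[:,:,::-1]
cv2.imwrite("pics/b5.png",im)
```

```text
13.4 [0.46846371 0.00584699 0.2221451 ] [-0.62007212 -0.08008145  0.26961983] [ 0.    -0.004  0.    -0.006 -0.001  0.002  0.003]
```

View pics/b5.png

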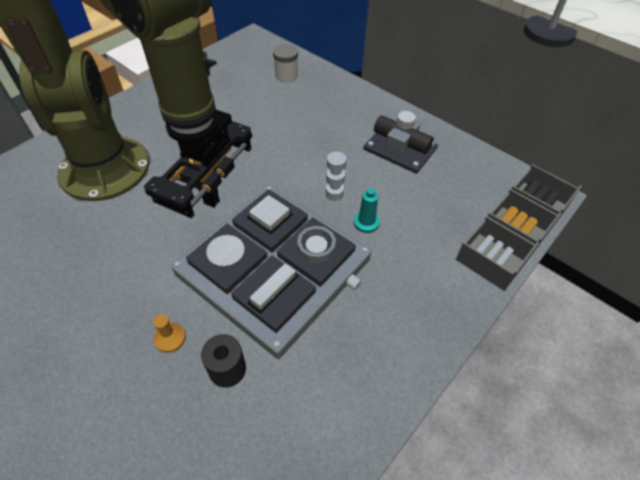

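All four keys are up at their first pixel positions: square (269,210), bar (273,286), dome (225,250), collar (316,244). The four bystanders haven't moved, and the arm is clear and still.

```bash
python3 -c "
from bench import ctrl
print(ctrl.close_job())"
```

```text
the job is handed in; nothing more can be done
None
```

I pressed the square key, then the bar, then the dome with the shut fingers, letting each right up before the next, and handed the job in at 13.4 s. No verdict was reported.

- **Presses:** each key went to its stop, with the tip at about 76 mm and 17 to 24 N on it. I held the dome down for a little over 2 s.
- **Final picture:** all four keys are up, the collar key was never touched, and the spool, mandrel, lap and poppet are where they started. The arm was still and touching nothing. I judged this by eye and did not measure it again.
- **Disagreements:** the two camera views differed by 2 to 3 mm on the square, bar and collar keys. The dome was about 8 mm apart, so I used the 130 mm key pitch for its position, which matched the top view to about 2 mm. The arm also overshot about 11 mm sideways when it arrived high above the square key, and settled before pressing.

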